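# Start the test kiln

## Robot

A 6-joint arm with a two-finger parallel gripper is mounted at the origin on the work surface. World frame = base frame: x ahead of the robot, y to its left, z up, the work surface at z = 0. Lengths are in m, angles in rad, forces in N, time in s.
With the tool pointing down it reaches from about 0.35 to 0.85 m from the base axis. Payload 8.1 kg.
Tool frame: the origin (TCP) lies on the centre line of the jaws, within the pads' length; the fingertips stand 8 mm ahead of it and the grasp point (between the pads) lies 11 mm behind it; x points along the fingers, y is the direction in which the jaws open and shut, and the axes are right-handed (so a half turn about x gives the same grasp; the last joint's range is limited). The gripper opens to 93 mm and grips with 3 to 60 N. Pads are 15 mm wide; open, the fingers measure 128 mm over their backs; the gripper's body (75 mm by 188 mm) begins 65 mm behind the grasp point.
Start: joints at [-1.207, 0.13, 1.488, -0, 1.523, -0.085], TCP at [0.26, -0.541, 0.227] pointing down, gripper open.
Joint ranges: [-2.96, 2.96], [-0.89, 2.26], [0.02, 2.5], [-1.34, 4.48], [0, 2.73], [-2.66, 2.66]. Speed limits (rad/s): [2.39, 2.39, 2.79, 3.14, 3.14, 3.14].

## Interface

Orientations are given as a unit quaternion [x, y, z, w].
In Python, from rig import readout, viewer, robot gives the robot as it stands.
- The arm moves only by the tool jog_arm, never from a script. Its argument "steps" is a list that holds one entry, the list of rows, each a list of 7 numbers: the shift along the tool's x, y, z in mm, then the turn, a rotation vector about the tool's x, y, z in rad, then the closure, from 0 (fully open) to 1 (shut). In form: [[[x, y, z, rx, ry, rz, hand], ...]]. A call has exactly 10 rows; each row shifts and turns the commanded pose from where the row before left it, along the tool's axes as they then stand; what a row does not reach is not made up. A row lasts 1/12 s, in which the tool goes at most 41.7 mm and 7.16 degrees, less where a joint would pass 70% of its speed; a pose out of reach is approached as far as the arm can. A call with a gripper value outside its range is refused whole. The fingers move at their own pace and stop on an object; the grip force is fixed at half the most. Time passes only in rows, so rows that do not move let the fingers close, or fill a call up. It gives the time, the measured TCP pose, the force and the opening at its end, in the units of the state.
- readout.state(): the state, without advancing time (a new reading comes with each control period).
- viewer.read_camera(name): name is "side" or "top" or "wrist"; returns a dict with "color" (400x640x3 uint8, blue, green, red), "camera_matrix" (3x3 intrinsics, pixels), "distortion" ([k1, k2, p1, p2, k3] as OpenCV has them; the pictures are not rectified), "rvec" (rotation vector, rad) and "tvec" (3), from world to camera coordinates, as OpenCV has them. Camera axes: x right, y down, z forward; pixel columns grow to the right and rows downward; lengths in m; the calibration is good to about 2 mm. A picture is of the moment at which its call begins. There is no depth.
- robot.job_done(): hands the job in, once; it reports no verdict.
The state is a dict: "clock": time; "q": joint angles; "qd": joint speeds; "joint_efforts": joint torques, N m; "tool_pos": TCP position; "ee_rot": TCP orientation; "ft_force": force on the tool from outside, world axes, zero at the start; "moment": the same for the moment, N m; "finger_gap": finger opening in m.
Only numpy, scipy, OpenCV 4.12 (cv2) and the standard library are available. Lean on these libraries where they do the work, as an engineer would, in place of code of your own. Each camera call takes 0.05 s, during which the arm holds its last target. There are 200 camera calls.

## Task

Start the test kiln with the closed fingers: push the mains paddle on the yellow switch box fully over to its on side (the raised end beside the green dot), then press the blue key on the grey console fully down, then press the green key fully down. The keys and the paddle stay where they are pushed. Do not press the red or yellow key, and do not pick up or shift the crockery and tools standing around.

Things in the scene. Friction and masses are not known exactly. Their poses are not given: they have to be found in the camera images.
- switch_box: Fixed yellow mains switch box, 130 x 80 x 45 high. Origin: centre of its underside; its x axis runs along the box towards the end with the green dot (the on end).
- power (a joint): The black rocker paddle (80 long, 46 wide, 12 thick) on the switch box; it pivots about the box's y axis, 62 above the table. 0 = off (the end beside the green dot raised), 0.40 rad = fully on (that end down); it may start up to 0.06. It needs about 3.5 N at power_on_end and stays where it is left.
- power_on_end (a point): Point on the paddle's top face, on its long centre line, 30 from the pivot towards the green dot (a white stripe is there; the paddle's end is 10 further out); about 74 above the table when off, falling about 12 when fully on.
- console: Fixed grey kiln controller, 180 x 320 x 50 high. Origin: centre of its underside; y runs along the row of keys, x points to the rear. Four round keys stand in a row along y, 70 apart, 35 in front of the centre, in any order of colour.
- blue_key (a joint): Travel of the blue key (vent fan), m: 0 = up, 0.008 = fully down. Takes about 3 N to move, has no spring and stays where it is left.
- blue_top (a point): Centre of the top face of the blue key, a blue disc 34 across; 72 above the table when up, 64 when down; the black bezel around it (50 square) is 56 above the table.
- green_key (a joint): Travel of the green key (firing), m: 0 = up, 0.008 = fully down. Takes about 3 N to move, has no spring and stays where it is left.
- green_top (a point): Centre of the top face of the green key, a green disc 34 across; 72 above the table when up, 64 when down; the black bezel around it (50 square) is 56 above the table.
- red_key (a joint): Travel of the red key (to be left alone), m: 0 = up, 0.008 = fully down. Takes about 3 N to move, has no spring and stays where it is left.
- red_top (a point): Centre of the top face of the red key, a red disc 34 across; 72 above the table when up, 64 when down; the black bezel around it (50 square) is 56 above the table.
- yellow_key (a joint): Travel of the yellow key (to be left alone), m: 0 = up, 0.008 = fully down. Takes about 3 N to move, has no spring and stays where it is left.
- yellow_top (a point): Centre of the top face of the yellow key, a yellow disc 34 across; 72 above the table when up, 64 when down; the black bezel around it (50 square) is 56 above the table.
- tea_bowl: Bystander, loose: small blue tea bowl, 56 across, 42 high, on the rear half of the console. Origin: centre of its underside.
- test_tile: Bystander, loose: flat terracotta test tile 45 x 60 x 8, on the rear half of the console. Origin: centre of its underside.
- brush: Bystander, loose: wooden hand brush, 200 long, 42 wide, 20 high, lying in front of the console. Origin: half-way along it, on its underside.
- mug: Bystander, loose: white mug, 76 across, 90 high, behind the console. Origin: centre of its underside.
- vase: Bystander, loose: blue vase, 72 across, 105 high, behind the console. Origin: centre of its underside.
- glaze_jar: Bystander, loose: amber jar with white cap, 64 across, 85 high, to the right of the switch box. Origin: centre of its underside.
- cup: Bystander, loose: white cup, 68 across, 80 high, between the robot and the switch box. Origin: centre of its underside.
- rice_bowl: Bystander, loose: white bowl, 100 across, 55 high, behind the switch box. Origin: centre of its underside.

How it is judged:
On the way, in this order (a step that is already met when the one before it is completed fails the run):
1. the mains paddle is pushed fully on (value of joint power above 0.33 rad), for 0.1 s.
2. the blue key is pressed fully down (value of joint blue_key above 0.006 m), for 0.1 s.
3. the green key is pressed fully down (value of joint green_key above 0.006 m), for 0.1 s.
At the end, for the whole second after the job is handed in: The paddle is on (beyond 0.33 of 0.40 rad), the blue and green keys are down (at least 6 of 8 mm), the red and yellow keys are up (within 3 mm), and all crockery and tools are at rest within 25 mm of where they stood (value of joint power above 0.33 rad and value of joint each of blue_key, green_key above 0.006 m and value of joint each of red_key, yellow_key below 0.003 m and distance of each of tea_bowl, test_tile, brush, mug, vase, glaze_jar, cup, rice_bowl from where it was at the start of the episode below 0.025 m and linear speed of each of tea_bowl, test_tile, brush, mug, vase, glaze_jar, cup, rice_bowl below 0.03 m/s); the robot touches nothing.
It fails at once if the blue key is pressed before the mains paddle is fully on (value of joint blue_key above 0.003 m and value of joint power below 0.33 rad).
It fails at once if the green key is pressed before the blue key is fully down (value of joint green_key above 0.003 m and value of joint blue_key below 0.006 m).
It fails at once if the red or the yellow key is pressed (more than 3 mm) (value of joint any of red_key, yellow_key above 0.003 m).
It fails at once if crockery, jar, tile or brush is lifted, carried or pushed away (more than 25 mm) (distance of any of tea_bowl, test_tile, brush, mug, vase, glaze_jar, cup, rice_bowl from where it was at the start of the episode above 0.025 m).
It also fails if it takes over 42 s, if anything falls off the work surface, if the arm or the gripper's body presses on something with over 40 N, if the wrist force passes 120 N, or if a joint passes its speed limit or range.

## Working session

There is one attempt and no reset: what is moved stays moved. The work goes in short steps, Python scripts to look and compute and a tool call to move; the robot and the scene stay as the last step left them, time stands still between calls to the robot, and variables do not carry over. Pictures are saved under pics/ and viewed, about 8 in all and at most 12, crops included, and the job is handed in when it is done.

Besides the shell and the picture viewer there is one more tool, called after "Request:" as name([rows], argument=value, ...), one row to a line, values as JSON. jog_arm: Moves the arm, as the interface text tells. Its arguments: {"type":"object","properties":{"steps":{"type":"array"}},"required":["steps"]}

```bash
mkdir -p pics; python3 - <<'E'
from rig import readout, viewer
import cv2
s=readout.state();print(s['clock'],s['tool_pos'],s['ee_rot'],s['finger_gap'])
for n in("top","side"):
    c=viewer.read_camera(n);cv2.imwrite(f'pics/{n}0.png',c['color'])
E
```

```text
0.0 [ 0.26015909 -0.54004692  0.22558759] [-0.68929365 -0.15799692  0.68946188 -0.15669576] 0.09299799792352537
```

View pics/top0.png

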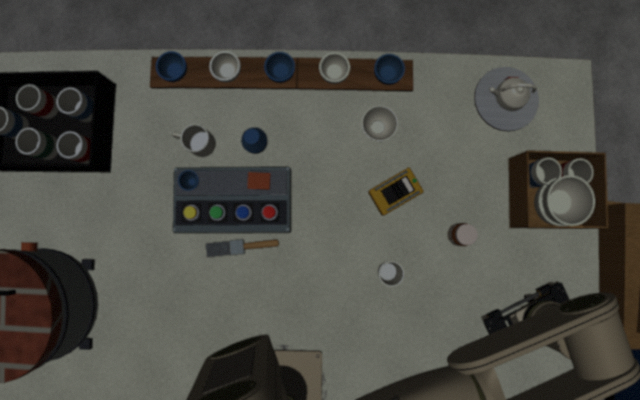

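View pics/side0.png

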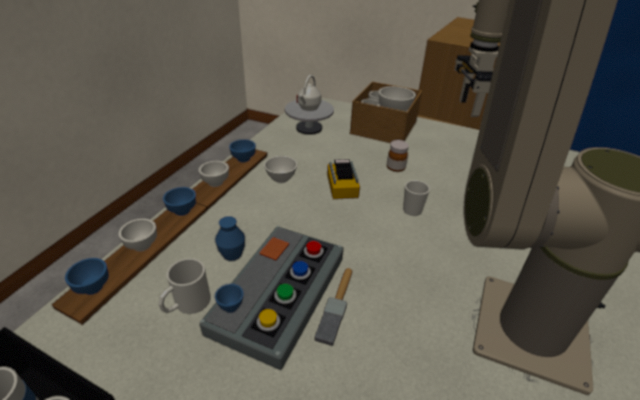

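The top view shows the keys yellow (190,213), green (217,213), blue (243,213) and red (269,213), and the switch box at (396,191). Next I'll zoom in on the box and localise the keys and box by colour.

```bash
cat > h.py <<'E'
import cv2, numpy as np
from rig import readout, viewer
def ray(c,uv,z):
    "pixels -> world points on plane z"
    R=cv2.Rodrigues(np.array(c['rvec'],float))[0];t=np.array(c['tvec'],float).ravel()
    p=cv2.undistortPoints(np.array(uv,float).reshape(-1,1,2),np.array(c['camera_matrix']),np.array(c['distortion'])).reshape(-1,2)
    d=np.c_[p,np.ones(len(p))]@R; o=-R.T@t
    return o+d*((z-o[2])/d[:,2])[:,None]
def blobs(img,lo,hi,amin=30):
    m=cv2.inRange(cv2.cvtColor(img,cv2.COLOR_BGR2HSV),lo,hi)
    n,_,st,ce=cv2.connectedComponentsWithStats(m)
    return [(ce[i].round(2),st[i].tolist()) for i in range(1,n) if st[i,4]>=amin]
E
python3 - <<'E'
from h import *
c=viewer.read_camera("top");im=c['color']
R={'yellow':((18,120,80),(35,255,255)),'green':((50,100,50),(85,255,255)),'blue':((105,120,90),(125,255,255)),'red':((172,120,80),(180,255,255))}
for k,(lo,hi) in R.items():
    for ce,st in blobs(im,lo,hi,5):
        if 160<ce[0]<440 and 150<ce[1]<240: print(k,ce,st,ray(c,[ce],.07 if ce[0]<300 else .045).round(4)[0])
a=cv2.resize(im[160:230,350:440],None,fx=8,fy=8,interpolation=cv2.INTER_CUBIC)
cv2.imwrite('pics/box.png',cv2.convertScaleAbs(a,alpha=1.6))
E
```

```text
yellow [409.28 174.07] [403, 168, 12, 14, 71] [ 0.5947 -0.3391  0.045 ]
yellow [398.   178.12] [396, 177, 5, 3, 8] [ 0.5831 -0.3084  0.045 ]
yellow [392.4 181.4] [391, 181, 4, 2, 5] [ 0.5739 -0.2932  0.045 ]
yellow [386.33 184.89] [384, 183, 6, 4, 9] [ 0.5641 -0.2767  0.045 ]
yellow [417.28 187.13] [412, 182, 11, 12, 67] [ 0.5595 -0.361   0.045 ]
yellow [380.26 200.3 ] [370, 188, 26, 27, 246] [ 0.5221 -0.2606  0.045 ]
yellow [410.6 193.8] [409, 193, 4, 3, 5] [ 0.5411 -0.3428  0.045 ]
yellow [402.62 198.38] [398, 196, 10, 6, 13] [ 0.5283 -0.3211  0.045 ]
yellow [189.42 211.97] [184, 206, 12, 12, 117] [0.4811 0.2462 0.07  ]
green [414.33 180.11] [413, 179, 4, 3, 9] [ 0.5785 -0.3529  0.045 ]
green [215.64 211.84] [210, 206, 13, 12, 120] [0.4827 0.1762 0.07  ]
red [266.5  206.75] [263, 206, 8, 4, 8] [0.4984 0.042  0.07  ]
```

View pics/box.png

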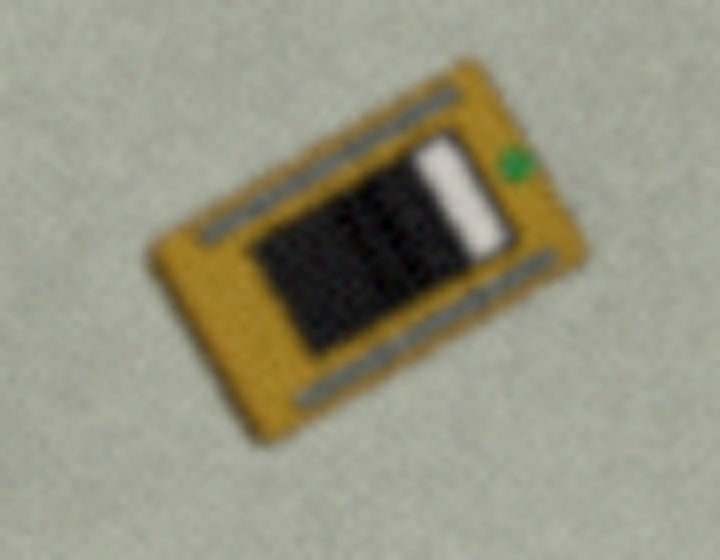

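```bash
cat >> h.py <<'E'
from scipy.spatial.transform import Rotation as Ro
def rel(target,ydir=None):
    s=readout.state();R=Ro.from_quat(s['ee_rot']);p=np.array(s['tool_pos'])
    print('t',s['clock'],'pos',p.round(4),'F',np.round(s['ft_force'],1),'gap',round(s['finger_gap'],4))
    print('axes x,y,z:',R.as_matrix().T.round(3).tolist())
    print('shift mm tool:',(R.inv().apply(np.array(target)-p)*1e3).round(1))
    if ydir is not None:
        for sg in(1,-1):
            y=sg*np.array([*ydir,0])/np.hypot(*ydir);x=np.array([0,0,-1.]);T=np.c_[x,y,np.cross(x,y)]
            print('rotvec to ydir:',(R.inv()*Ro.from_matrix(T)).as_rotvec().round(3))
E
python3 - <<'E'
from h import *
c=viewer.read_camera("top");im=c['color']
f=lambda a:np.array(a)/8+[349.5,159.5]
print('stripe',ray(c,f([[463,193],[435,145],[490,245]]),.074).round(4).tolist())
print('paddle pivot-ish centre',ray(c,f([[385,243]]),.068).round(4))
b=ray(c,f([[470,58],[588,262],[265,440],[155,245]]),.045);print('box',b.round(4).tolist(),b.mean(0).round(4))
d=b[0]+b[1]-b[2]-b[3];d=d[:2]/np.hypot(*d[:2]);print('dir',d,'predicted on_end',b.mean(0)[:2]+.03*d)
for ce,st in blobs(im,(95,130,60),(130,255,255),20)+blobs(im,(0,150,110),(6,255,255),20)+blobs(im,(174,150,60),(180,255,255),20):
    if 160<ce[0]<300 and 150<ce[1]<240: print(ce,st,ray(c,[ce],.07).round(4))
o=b.mean(0)[:2]+.03*d
rel([*o,.16],[-d[1],d[0]])
E
```

```text
stripe [[0.5654, -0.3288, 0.074], [0.5812, -0.3195, 0.074], [0.5482, -0.3378, 0.074]]
paddle pivot-ish centre [[ 0.5489 -0.3038  0.068 ]]
box [[0.6147, -0.3363, 0.045], [0.5458, -0.3766, 0.045], [0.484, -0.2672, 0.045], [0.5491, -0.2296, 0.045]] [ 0.5484 -0.3024  0.045 ]
dir [ 0.50771492 -0.86152514] predicted on_end [ 0.56364426 -0.32826886]
[191.62 181.41] [189, 179, 6, 6, 29] [[0.5624 0.2434 0.07  ]]
[242.11 211.87] [236, 207, 13, 11, 108] [[0.4838 0.106  0.07  ]]
t 0.2 pos [ 0.2602 -0.5402  0.226 ] F [-0.5 -0.1  0.2] gap 0.093
axes x,y,z: [[-0.0, 0.001, -1.0], [0.434, -0.901, -0.001], [-0.901, -0.434, -0.0]]
shift mm tool: [  66.1  -59.3 -365.3]
rotvec to ydir: [-1.655e+00 -1.000e-03  1.000e-03]
rotvec to ydir: [1.487e+00 1.000e-03 1.000e-03]
```

Request:
jog_arm([
  [[0, -6, -36.5, 0, 0, 0, 1], [0, -6, -36.5, 0, 0, 0, 1], [0, -6, -36.5, 0, 0, 0, 1], [0, -6, -36.5, 0, 0, 0, 1], [0, -6, -36.5, 0, 0, 0, 1], [0, -6, -36.5, 0, 0, 0, 1], [0, -6, -36.5, 0, 0, 0, 1], [0, -6, -36.5, 0, 0, 0, 1], [0, -6, -36.5, 0, 0, 0, 1], [0, -6, -36.5, 0, 0, 0, 1]],
])

```text
clock: 1.03
tool_pos: [0.5644, -0.3267, 0.2264]
ee_rot: [-0.689, -0.157, 0.689, -0.157]
ft_force: [-0.5, 0.2, 0.0]
finger_gap: 0.0308
```

Request:
jog_arm([
  [[0, 0, 0, -0.11, 0, 0, 1], [0, 0, 0, -0.11, 0, 0, 1], [0, 0, 0, -0.11, 0, 0, 1], [0, 0, 0, -0.11, 0, 0, 1], [0, 0, 0, -0.11, 0, 0, 1], [0, 0, 0, -0.11, 0, 0, 1], [0, 0, 0, -0.11, 0, 0, 1], [0, 0, 0, -0.11, 0, 0, 1], [0, 0, 0, -0.11, 0, 0, 1], [0, 0, 0, -0.11, 0, 0, 1]],
])

```text
clock: 1.87
tool_pos: [0.5631, -0.3281, 0.2262]
ee_rot: [-0.504, -0.496, 0.504, -0.496]
ft_force: [-0.1, -0.1, 0.1]
finger_gap: -0.0
```

Request:
jog_arm([
  [[0, 0, 0, -0.11, 0, 0, 1], [0, 0, 0, -0.11, 0, 0, 1], [0, 0, 0, -0.11, 0, 0, 1], [0, 0, 0, -0.11, 0, 0, 1], [0, 0, 0, -0.11, 0, 0, 1], [10, 0, 0, 0, 0, 0, 1], [20, 0, 0, 0, 0, 0, 1], [20, 0, 0, 0, 0, 0, 1], [10, 0, 0, 0, 0, 0, 1], [0, 0, 0, 0, 0, 0, 1]],
])

```text
clock: 2.7
tool_pos: [0.5612, -0.3268, 0.1622]
ee_rot: [0.353, 0.615, -0.353, 0.61]
ft_force: [-0.8, -0.6, -0.4]
finger_gap: 0.0008
```

```bash
python3 - <<'E'
from h import *
rel([.5645,-.3285,.084],[.8615,.508])
c=viewer.read_camera("wrist");cv2.imwrite('pics/w1.png',c['color'])
print(cv2.projectPoints(np.array([[.5645,-.3285,.074]]),np.array(c['rvec']),np.array(c['tvec']),np.array(c['camera_matrix']),np.array(c['distortion']))[0])
E
```

```text
t 2.7 pos [ 0.5612 -0.3268  0.1622] F [-0.8 -0.6 -0.4] gap 0.0008
axes x,y,z: [[-0.005, 0.004, -1.0], [0.865, 0.502, -0.003], [0.502, -0.865, -0.006]]
shift mm tool: [78.1  2.2  3.6]
rotvec to ydir: [-0.007 -0.006  0.003]
rotvec to ydir: [3.134 0.004 0.009]
[[[314.71294639 206.92116821]]]
```

View pics/w1.png

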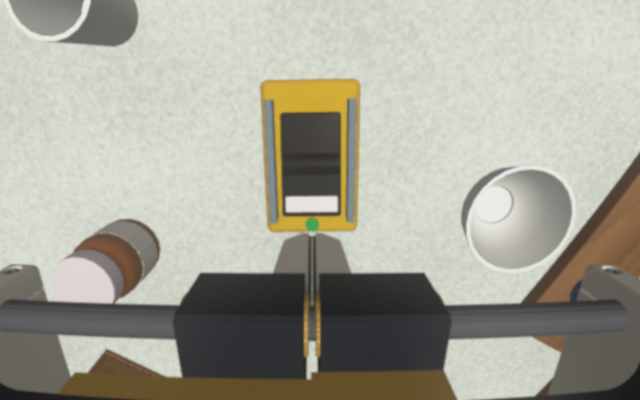

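The wrist view puts the stripe at about (311.5,204), where I predicted (314.7,207), so the estimates agree within about 3 mm. I'll take the average and measure from the wrist as well.

```bash
python3 - <<'E'
from h import *
c=viewer.read_camera("wrist")
print(ray(c,[[311.5,204]],.074).round(4), 'dot',ray(c,[[312,225]],.045).round(4))
E
```

```text
[[ 0.5625 -0.329   0.074 ]] dot [[ 0.5773 -0.3537  0.045 ]]
```

Request:
jog_arm([
  [[10, 1, 3, 0, 0, 0, 1], [15, 0, 0, 0, 0, 0, 1], [15, 0, 0, 0, 0, 0, 1], [15, 0, 0, 0, 0, 0, 1], [10, 0, 0, 0, 0, 0, 1], [7, 0, 0, 0, 0, 0, 1], [3, 0, 0, 0, 0, 0, 1], [2, 0, 0, 0, 0, 0, 1], [2, 0, 0, 0, 0, 0, 1], [2, 0, 0, 0, 0, 0, 1]],
])

```text
clock: 3.63
tool_pos: [0.5662, -0.3307, 0.0866]
ee_rot: [0.352, 0.613, -0.352, 0.614]
ft_force: [-0.7, -0.7, 0.8]
finger_gap: 0.0006
```

Request:
jog_arm([
  [[1, 0, 0, 0, 0, 0, 1], [1, 0, 0, 0, 0, 0, 1], [1, 0, 0, 0, 0, 0, 1], [1, 0, 0, 0, 0, 0, 1], [1, 0, 0, 0, 0, 0, 1], [1, 0, 0, 0, 0, 0, 1], [1, 0, 0, 0, 0, 0, 1], [1, 0, 0, 0, 0, 0, 1], [0, 0, 0, 0, 0, 0, 1], [0, 0, 0, 0, 0, 0, 1]],
])

```text
clock: 4.47
tool_pos: [0.5658, -0.3305, 0.0779]
ee_rot: [0.352, 0.613, -0.352, 0.613]
ft_force: [0.8, -3.1, 3.0]
finger_gap: 0.0005
```

Request:
jog_arm([
  [[1, 0, 0, 0, 0, 0, 1], [1, 0, 0, 0, 0, 0, 1], [1, 0, 0, 0, 0, 0, 1], [1, 0, 0, 0, 0, 0, 1], [1, 0, 0, 0, 0, 0, 1], [1, 0, 0, 0, 0, 0, 1], [0, 0, 0, 0, 0, 0, 1], [0, 0, 0, 0, 0, 0, 1], [0, 0, 0, 0, 0, 0, 1], [0, 0, 0, 0, 0, 0, 1]],
])

```text
clock: 5.3
tool_pos: [0.5656, -0.3302, 0.0717]
ee_rot: [0.352, 0.613, -0.352, 0.613]
ft_force: [2.1, -3.9, 4.2]
finger_gap: 0.0007
```

Request:
jog_arm([
  [[0.5, 0, 0, 0, 0, 0, 1], [0.5, 0, 0, 0, 0, 0, 1], [0.5, 0, 0, 0, 0, 0, 1], [0.5, 0, 0, 0, 0, 0, 1], [0, 0, 0, 0, 0, 0, 1], [0, 0, 0, 0, 0, 0, 1], [0, 0, 0, 0, 0, 0, 1], [0, 0, 0, 0, 0, 0, 1], [0, 0, 0, 0, 0, 0, 1], [0, 0, 0, 0, 0, 0, 1]],
])

```text
clock: 6.13
tool_pos: [0.5658, -0.3304, 0.0708]
ee_rot: [0.352, 0.613, -0.352, 0.613]
ft_force: [0.0, -2.7, 12.4]
finger_gap: 0.0005
```

Request:
jog_arm([
  [[0.5, 0, 0, 0, 0, 0, 1], [0.5, 0, 0, 0, 0, 0, 1], [0.5, 0, 0, 0, 0, 0, 1], [0, 0, 0, 0, 0, 0, 1], [0, 0, 0, 0, 0, 0, 1], [0, 0, 0, 0, 0, 0, 1], [0, 0, 0, 0, 0, 0, 1], [0, 0, 0, 0, 0, 0, 1], [0, 0, 0, 0, 0, 0, 1], [0, 0, 0, 0, 0, 0, 1]],
])

```text
clock: 6.97
tool_pos: [0.5659, -0.3304, 0.0704]
ee_rot: [0.352, 0.613, -0.352, 0.613]
ft_force: [-3.5, 0.4, 18.2]
finger_gap: 0.0007
```

Request:
jog_arm([
  [[-5, 0, 0, 0, 0, 0, 1], [-15, 0, 0, 0, 0, 0, 1], [-20, 0, 0, 0, 0, 0, 1], [-20, 0, 0, 0, 0, 0, 1], [-20, 0, 0, 0, 0, 0, 1], [-20, 0, 0, 0, 0, 0, 1], [0, 0, 0, 0, 0, 0, 1], [0, 0, 0, 0, 0, 0, 1], [0, 0, 0, 0, 0, 0, 1], [0, 0, 0, 0, 0, 0, 1]],
])

```text
clock: 7.8
tool_pos: [0.5643, -0.3292, 0.1655]
ee_rot: [0.352, 0.615, -0.352, 0.612]
ft_force: [-0.1, 0.5, -0.3]
finger_gap: 0.0008
```

```bash
python3 - <<'E'
from h import *
rel([.484,.106,.17],[1,0])
c=viewer.read_camera("wrist");cv2.imwrite('pics/w2.png',c['color'])
E
```

```text
t 7.8 pos [ 0.5643 -0.3292  0.1655] F [-0.1  0.5 -0.3] gap 0.0008
axes x,y,z: [[-0.004, 0.003, -1.0], [0.864, 0.504, -0.002], [0.504, -0.864, -0.004]]
shift mm tool: [  -3.1  149.9 -416.4]
rotvec to ydir: [ 0.528 -0.003  0.003]
rotvec to ydir: [-2.614 -0.004 -0.005]
```

View pics/w2.png

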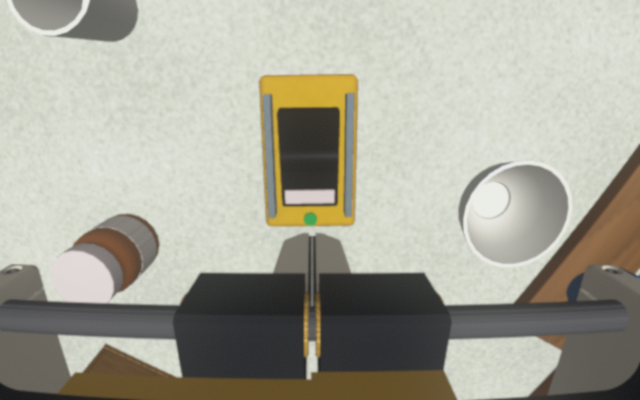

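The box view is consistent with the paddle being on: its dot-side end now looks lower, and I felt a hard stop at 18 N. Moving to the blue key next.

Request:
jog_arm([
  [[0, 7.5, -20.5, 0, 0, 0, 1], [0, 13, -36, 0, 0, 0, 1], [0, 13, -36, 0, 0, 0, 1], [0, 13, -36, 0, 0, 0, 1], [0, 13, -36, 0, 0, 0, 1], [0, 13, -36, 0, 0, 0, 1], [0, 13, -36, 0, 0, 0, 1], [0, 13, -36, 0, 0, 0, 1], [0, 13, -36, 0, 0, 0, 1], [0, 13, -36, 0, 0, 0, 1]],
])

```text
clock: 8.68
tool_pos: [0.4981, 0.0318, 0.167]
ee_rot: [0.352, 0.614, -0.353, 0.613]
ft_force: [1.5, 0.4, 0.2]
finger_gap: 0.0006
```

Request:
jog_arm([
  [[0, 13, -36, 0, 0, 0, 1], [0, 12, -36, 0, 0, 0, 1], [0, 0, 0, 0, 0, 0, 1], [0, 0, 0, 0, 0, 0, 1], [0, 0, 0, 0, 0, 0, 1], [0, 0, 0, 0, 0, 0, 1], [0, 0, 0, 0, 0, 0, 1], [0, 0, 0, 0, 0, 0, 1], [0, 0, 0, 0, 0, 0, 1], [0, 0, 0, 0, 0, 0, 1]],
])

```text
clock: 9.52
tool_pos: [0.485, 0.1042, 0.1681]
ee_rot: [0.353, 0.613, -0.353, 0.613]
ft_force: [0.3, -0.3, -0.1]
finger_gap: 0.0007
```

```bash
python3 - <<'E'
from h import *
rel([.484,.106,.085])
c=viewer.read_camera("wrist");cv2.imwrite('pics/w3.png',c['color'])
pts=np.array([[.484,.106,.072],[.4825,.176,.072]])
print(cv2.projectPoints(pts,np.array(c['rvec']),np.array(c['tvec']),np.array(c['camera_matrix']),np.array(c['distortion']))[0].reshape(-1,2))
E
```

```text
t 9.5167 pos [0.485  0.1042 0.1681] F [ 0.3 -0.3 -0.1] gap 0.0007
axes x,y,z: [[0.0, -0.0, -1.0], [0.864, 0.503, 0.0], [0.503, -0.864, 0.0]]
shift mm tool: [83.1 -0.  -2.1]
[[311.86145065 196.88203873]
 [357.60215653 117.73768961]]
```

View pics/w3.png

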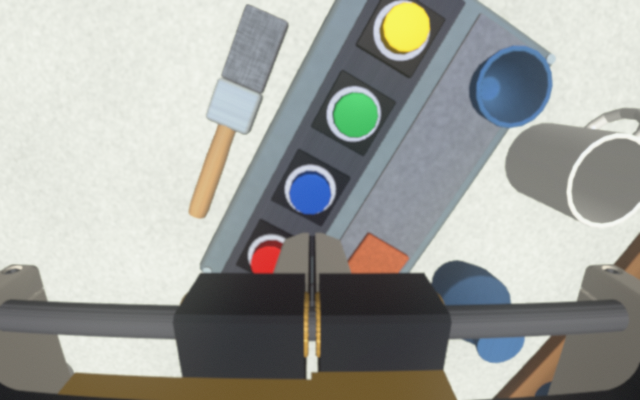

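Blue sits at (311,193) against a prediction of (312,197). The gripper is well centred, so I'll press.

Request:
jog_arm([
  [[10, 0, -3.5, 0, 0, 0, 1], [20, 0, 0, 0, 0, 0, 1], [20, 0, 0, 0, 0, 0, 1], [15, 0, 0, 0, 0, 0, 1], [10, 0, 0, 0, 0, 0, 1], [6, 0, 0, 0, 0, 0, 1], [2, 0, 0, 0, 0, 0, 1], [0, 0, 0, 0, 0, 0, 1], [0, 0, 0, 0, 0, 0, 1], [0, 0, 0, 0, 0, 0, 1]],
])

```text
clock: 10.4
tool_pos: [0.4839, 0.108, 0.0862]
ee_rot: [0.353, 0.613, -0.352, 0.614]
ft_force: [-0.3, 0.4, -0.2]
finger_gap: 0.0002
```

Request:
jog_arm([
  [[1.5, 0, 0, 0, 0, 0, 1], [1.5, 0, 0, 0, 0, 0, 1], [1.5, 0, 0, 0, 0, 0, 1], [1.5, 0, 0, 0, 0, 0, 1], [1.5, 0, 0, 0, 0, 0, 1], [1.5, 0, 0, 0, 0, 0, 1], [1, 0, 0, 0, 0, 0, 1], [1, 0, 0, 0, 0, 0, 1], [0, 0, 0, 0, 0, 0, 1], [0, 0, 0, 0, 0, 0, 1]],
])

```text
clock: 11.23
tool_pos: [0.4831, 0.1079, 0.074]
ee_rot: [0.352, 0.613, -0.352, 0.613]
ft_force: [1.0, -1.0, 1.0]
finger_gap: 0.0003
```

Request:
jog_arm([
  [[0.5, 0, 0, 0, 0, 0, 1], [0.5, 0, 0, 0, 0, 0, 1], [0.5, 0, 0, 0, 0, 0, 1], [0.5, 0, 0, 0, 0, 0, 1], [0, 0, 0, 0, 0, 0, 1], [0, 0, 0, 0, 0, 0, 1], [0, 0, 0, 0, 0, 0, 1], [0, 0, 0, 0, 0, 0, 1], [0, 0, 0, 0, 0, 0, 1], [0, 0, 0, 0, 0, 0, 1]],
])

```text
clock: 12.07
tool_pos: [0.4831, 0.1079, 0.0723]
ee_rot: [0.352, 0.613, -0.352, 0.613]
ft_force: [-1.0, 0.2, 4.5]
finger_gap: 0.0004
```

Request:
jog_arm([
  [[0.5, 0, 0, 0, 0, 0, 1], [0.5, 0, 0, 0, 0, 0, 1], [0.5, 0, 0, 0, 0, 0, 1], [0.5, 0, 0, 0, 0, 0, 1], [0, 0, 0, 0, 0, 0, 1], [0, 0, 0, 0, 0, 0, 1], [0, 0, 0, 0, 0, 0, 1], [0, 0, 0, 0, 0, 0, 1], [0, 0, 0, 0, 0, 0, 1], [0, 0, 0, 0, 0, 0, 1]],
])

```text
clock: 12.9
tool_pos: [0.4833, 0.1079, 0.0721]
ee_rot: [0.352, 0.613, -0.352, 0.613]
ft_force: [-10.0, -0.9, 23.0]
finger_gap: 0.0007
```

Blue is at its hard stop (TCP 0.072, 23 N). Lifting 30 mm and moving to green.

Request:
jog_arm([
  [[-10, 0, 0, 0, 0, 0, 1], [-20, 0, 0, 0, 0, 0, 1], [0, 0, 0, 0, 0, 0, 1], [0, 10, -18, 0, 0, 0, 1], [0, 14, -25, 0, 0, 0, 1], [0, 10, -18, 0, 0, 0, 1], [0, 0, 0, 0, 0, 0, 1], [0, 0, 0, 0, 0, 0, 1], [0, 0, 0, 0, 0, 0, 1], [0, 0, 0, 0, 0, 0, 1]],
])

```text
clock: 13.73
tool_pos: [0.4815, 0.1768, 0.0996]
ee_rot: [0.352, 0.613, -0.353, 0.613]
ft_force: [0.0, 0.1, -0.3]
finger_gap: 0.0004
```

Request:
jog_arm([
  [[5, 0, 0, 0, 0, 0, 1], [7, 0, 0, 0, 0, 0, 1], [2, 0, 0, 0, 0, 0, 1], [0, 0, 0, 0, 0, 0, 1], [0, 0, 0, 0, 0, 0, 1], [0, 0, 0, 0, 0, 0, 1], [0, 0, 0, 0, 0, 0, 1], [0, 0, 0, 0, 0, 0, 1], [0, 0, 0, 0, 0, 0, 1], [0, 0, 0, 0, 0, 0, 1]],
])

```text
clock: 14.57
tool_pos: [0.4818, 0.1778, 0.0863]
ee_rot: [0.352, 0.613, -0.352, 0.613]
ft_force: [0.8, 0.1, -0.3]
finger_gap: 0.0005
```

Request:
jog_arm([
  [[1.5, 0, 0, 0, 0, 0, 1], [1.5, 0, 0, 0, 0, 0, 1], [1.5, 0, 0, 0, 0, 0, 1], [1.5, 0, 0, 0, 0, 0, 1], [1.5, 0, 0, 0, 0, 0, 1], [1.5, 0, 0, 0, 0, 0, 1], [1.5, 0, 0, 0, 0, 0, 1], [1.5, 0, 0, 0, 0, 0, 1], [0, 0, 0, 0, 0, 0, 1], [0, 0, 0, 0, 0, 0, 1]],
])

```text
clock: 15.4
tool_pos: [0.4817, 0.1777, 0.0739]
ee_rot: [0.352, 0.613, -0.352, 0.613]
ft_force: [-0.1, 0.8, 0.5]
finger_gap: 0.0004
```

Request:
jog_arm([
  [[0.5, 0, 0, 0, 0, 0, 1], [0.5, 0, 0, 0, 0, 0, 1], [0.5, 0, 0, 0, 0, 0, 1], [0.5, 0, 0, 0, 0, 0, 1], [0.5, 0, 0, 0, 0, 0, 1], [0.5, 0, 0, 0, 0, 0, 1], [0.5, 0, 0, 0, 0, 0, 1], [0, 0, 0, 0, 0, 0, 1], [0, 0, 0, 0, 0, 0, 1], [0, 0, 0, 0, 0, 0, 1]],
])

```text
clock: 16.23
tool_pos: [0.4819, 0.1777, 0.0721]
ee_rot: [0.352, 0.613, -0.352, 0.613]
ft_force: [-6.9, -2.4, 15.5]
finger_gap: 0.0006
```

Green is at its hard stop too (0.0721, 15.5 N). Retracting, then checking.

Request:
jog_arm([
  [[-10, 0, 0, 0, 0, 0, 1], [-20, 0, 0, 0, 0, 0, 1], [-25, 0, 0, 0, 0, 0, 1], [-25, 0, 0, 0, 0, 0, 1], [-25, 0, 0, 0, 0, 0, 1], [-15, 0, 25, 0, 0, 0, 1], [0, 0, 25, 0, 0, 0, 1], [0, 0, 0, 0, 0, 0, 1], [0, 0, 0, 0, 0, 0, 1], [0, 0, 0, 0, 0, 0, 1]],
])

```text
clock: 17.07
tool_pos: [0.5064, 0.1347, 0.1901]
ee_rot: [0.352, 0.613, -0.353, 0.613]
ft_force: [0.2, 0.8, 0.1]
finger_gap: 0.0001
```

```bash
python3 - <<'E'
from h import *
s=readout.state();print(s['clock'],s['tool_pos'],s['ft_force'])
w=viewer.read_camera("wrist")['color'];t=viewer.read_camera("side")['color']
cv2.imwrite('pics/end.png',np.vstack([cv2.resize(w,(480,300)),cv2.resize(t,(480,300))]))
E
```

```text
17.0667 [0.50639076 0.13467872 0.19005515] [0.22906222 0.80623317 0.07867776]
```

View pics/end.png

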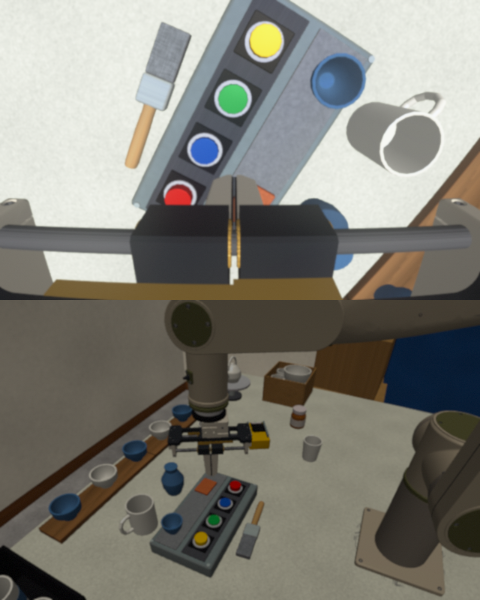

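The wrist crop shows blue (205,150) and green (233,99) sunk and centred in their rings. Yellow (266,41) and red (180,196) still stand up. The crockery and tools in view stand where they were, and the arm is clear.

```bash
python3 -c "
from rig import robot;print(robot.job_done())"
```

```text
the job is handed in; nothing more can be done
None
```

I pushed the mains paddle on, then pressed the blue key and then the green key, and handed the job in at about 17 s. The hand-in reports no verdict.

| Step | Fingertip height at the hard stop | Force |
|---|---|---|
| Paddle | about 62 mm | 18 N |
| Blue key | about 64 mm | 23 N |
| Green key | about 64 mm | 15.5 N |

- **Keys:** in the last pictures blue and green are sunk in their rings, while red and yellow still stand up.
- **Crockery and tools:** those in view stand where they were. I judged this by eye and did not measure it. The rice bowl was not clearly visible in the last pictures.
- **Arm:** it was clear of everything, with the wrist force near zero.
- **Paddle:** the last picture of it was taken just after it was pushed. It was hidden behind the gripper in the final side view, so I did not check it again.
- **Disagreement:** the top and wrist cameras differed by 2–3 mm on the target positions, so I aimed between them.

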